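Fit the splined handle to the turntable block and pin it

ROBOT

A 7-joint arm with a two-finger parallel gripper is mounted at the origin on the work surface. World frame = base frame: x ahead of the robot, y to its left, z up, the work surface at z = 0. Lengths are in m, angles in rad, forces in N, time in s.
With the tool pointing down it reaches from about 0.4 to 0.85 m from the base axis. Payload 10.4 kg.
Tool frame: the origin (TCP) lies at the centre of the arm's flange, where the gripper is bolted on; the fingertips stand 182 mm ahead of it and the grasp point (between the pads) lies 164 mm ahead of it; z points along the fingers, y is the direction in which the jaws open and shut (so a half turn about z gives the same grasp; the last joint's range is limited). The gripper opens to 87 mm and grips with 3 to 60 N. Pads are 19 mm wide; open, the fingers measure 117 mm over their backs; the gripper's body (75 mm by 190 mm) begins 51 mm behind the grasp point.
Start: joints at [-1.241, 0.332, -0.065, 1.46, 0.022, 1.35, -0.088], TCP at [0.216, 0.587, 0.405] pointing down, gripper open.
Joint ranges: [-2.6, 2.6], [-0.5, 2.12], [-1.47, 1.34], [0.16, 2.42], [-1.27, 4.41], [0.06, 2.06], [-2.6, 2.6]. Speed limits (rad/s): [2.22, 2.22, 2.79, 2.79, 3.14, 3.14, 3.14].

INTERFACE

Orientations are given as a unit quaternion [x, y, z, w].
In Python, from station import manip, imaging, job gives the robot as it stands. The module is installed in compiled form; this text tells all that it offers.
- The arm moves only by the tool servo_tool, never from a script. Its argument "commands" is a list of rows, each a list of 2 entries, a list of its own where there are three numbers: the shift along the tool's x, y, z in m, then the turn about the tool's z in degrees. A call has 1 to 10 rows; each row is the pose to reach, as a shift and turn from the pose commanded when the call began, along the tool's axes at that moment; what a row does not reach only later rows make up. A row lasts 1/12 s, in which the tool goes at most 41.7 mm and 7.16 degrees, less where a joint would pass 70% of its speed; a pose out of reach is approached as far as the arm can. A call with a gripper value outside its range is refused whole. "gripper" is the finger opening in m, from 0 to 0.087, set as the call begins (left out, the last holds). The fingers move at their own pace and stop on an object; "newtons" is the grip in N (left out, the last holds). Time passes only in rows, so rows that repeat a pose let the fingers close. It gives the time, the measured TCP pose, the force and the opening at its end, in the units of the state.
- manip.read_state(): the state, without advancing time (a new reading comes with each control period).
- imaging.capture(name): name is "scene" or "top" or "wrist"; returns the picture (420x560x3 uint8, red, green, blue); there is no depth.
- imaging.calibration(name): a dict with "mtx" (3x3 intrinsics, pixels), "R" (3x3) and "t" (3): a world point X has camera coordinates R X + t. Camera axes: x right, y down, z forward; pixel columns grow to the right and rows downward; lengths in m; the calibration is good to about 2 mm. A picture is of the moment at which its call begins: read the wrist's pose just before it. calibration takes no time and is no camera call; for the wrist camera it gives the pose at the moment of the call.
- job.job_done(): hands the job in, once; it reports no verdict.
The state is a dict: "time_s": time; "joint_positions": joint angles; "joint_vel": joint speeds; "joint_efforts": joint torques, N m; "tool_pos": TCP position; "orientation": TCP orientation; "force": force on the tool from outside, world axes, zero at the start; "ft_torque": the same for the moment, N m; "opening": opening from 0.0 (shut) to 1.0 (fully open).
Only numpy, scipy, OpenCV 4.12 (cv2) and the standard library are available. Lean on these libraries where they do the work, as an engineer would, in place of code of your own. Each camera call takes 0.05 s, during which the arm holds its last target. There are 200 camera calls.

TASK

Fit the two-armed handle onto the splined spindle of the turntable block, pushed fully home, then turn it until the hole in its long arm lies over the locking hole in the block's lug. Drop the locking pin from the wooden stand through both holes until its collar rests on the arm, let go, and leave everything else on the bench where it is.

Things in the scene. Friction and masses are not known exactly. Their poses are not given: they have to be found in the camera images.
- block: turntable block fixed to the bench: grey foot 120 x 110 x 18 high carrying an upright spindle that turns, and a grey lug (36 square, 38 high) whose centre is 90 from the spindle axis along the block's +x. Origin: on the spindle axis at bench height; z up.
- spindle (a joint): turning of the spindle in the block, positive anticlockwise from above; light friction (0.08 N m), stays where left, no stop within 6 rad. Its four steel teeth (a cross seen from above, each 10 wide, tips 20 from the axis, tops rounded as lead-in) point along the block's x and y axes at 0, so at this angle plus any number of quarter turns.
- spindle_seat (a point): centre of the top of the round collar (64 across, turns with the spindle) at the root of the teeth, 40 above the bench; the hub's underside rests here when home. The teeth rise 26 above it. Its x and y axes point along the teeth, z up.
- lock_hole (a point): centre of the mouth of the blind locking hole in the top of the lug, 38 above the bench; hole 15 across, 30 deep, vertical. Axes as the block's.
- handle: loose aluminium handle, 0.3 to 0.6 kg, balanced about its hub (60 x 60 x 38 high), lying open side down. Two arms level with its underside: the long one along +x (30 wide, 12 thick, tip 112 from the axis, with the pin hole), the short one along -x with a round knob 30 across, 24 high, ending 100 from the axis. Origin: centre of the hub's underside; z up.
- grip_top (a point): centre of the top of the upright flat grip on the handle's hub, 68 above the hub's underside. The grip is 46 long (handle x), 14 thick (handle y) and stands 30 above the hub's flat top; made to be pinched from above.
- socket (a point): centre of the cross-shaped socket in the hub's underside: 30 deep, slots 13 wide reaching 22 from the axis along the handle's x and y. It slides on at any of four angles, when the arms point along spindle teeth, and then carries the spindle round with it.
- lever_hole (a point): centre of the top mouth of the through hole in the handle's long arm: 90 from the hub axis along the handle's +x, 12 above its underside; 15 across, goes right through.
- pin: loose steel locking pin, 0.1 to 0.15 kg, 78 long, upright in the stand. Shank 11 across, 40 long, tapered foot; then a collar 26 across, 4 thick; then a round grip 22 across, 34 high. Origin: centre of the foot; z up. Parked, its collar rests on the stand, 50 above the bench; home, the collar rests on the arm, 52 above the bench, the foot 26 below the lug's top.
- stand: fixed wooden punch stand 110 (x) x 80 (y) x 50 high, with the pin in its middle (hole 12.5 across, 45 deep) and a short steel punch, up to 24 high, near each corner. Origin: centre of underside.
- bench_block: loose flat square steel block, 65 x 65 x 22; origin: centre of underside
- screwdriver: loose screwdriver, 160 long, lying along its x; origin: on its underside near the middle
- tumbler: loose drinking glass, 66 across, 90 high; origin: centre of underside
- bottle: loose small brown bottle, 52 across, 85 high; origin: centre of underside
- tin: loose round tin, 84 across, 75 high; origin: centre of underside

How it is judged:
By the outcome, as a careful person would: the job done as asked, in the order asked, and still so for the second after the job is handed in, with the robot touching nothing.
It also fails if it takes over 67 s, if anything falls off the work surface, if the arm or the gripper's body presses on something with over 40 N, if the wrist force passes 120 N, or if a joint passes its speed limit or range.

## Working session

There is one attempt and no reset: what is moved stays moved. The work goes in short steps, Python scripts to look and compute and a tool call to move; the robot and the scene stay as the last step left them, time stands still between calls to the robot, and variables do not carry over. Pictures are saved under pics/ and viewed, about 8 in all and at most 12, crops included, and the job is handed in when it is done.

Besides the shell and the picture viewer there is one more tool, called after "Request:" in YAML: its name, and indented under it one key for each argument. servo_tool: Moves the arm, as the interface text tells. Its arguments: {"type":"object","properties":{"commands":{"type":"array","items":{"type":"array"}},"gripper":{"type":"number"},"newtons":{"type":"number"}},"required":["commands"]}

```bash
mkdir -p pics
cat > h.py <<'E'
import numpy as np, cv2
from station import manip, imaging, job
from scipy.spatial.transform import Rotation as Ro
def cap(n,name=None):
    c=imaging.calibration(n); im=imaging.capture(n)
    if name: cv2.imwrite('pics/'+name+'.png',im[:,:,::-1])
    return im,c
def ray(c,u,v,z):
    K,R,t=[np.array(c[k],float) for k in('mtx','R','t')]
    d=R.T@np.linalg.solve(K,[u,v,1.]); o=-R.T@t.ravel()
    return o+d*(z-o[2])/d[2]
def proj(c,X):
    K,R,t=[np.array(c[k],float) for k in('mtx','R','t')]
    p=K@(R@np.array(X)+t.ravel()); return p[:2]/p[2]
def st():
    s=manip.read_state(); R=Ro.from_quat(s['orientation']).as_matrix()
    return s,R
E
python3 - <<'E'
from h import *
s,R=st(); print(s['time_s'],s['tool_pos'],R.round(3).tolist(),s['opening'],s['force'])
a,c=cap('top','top0'); print({k:np.round(v,3).tolist() for k,v in c.items()})
a,c=cap('scene','scene0'); print({k:np.round(v,3).tolist() for k,v in c.items()})
E
```

```text
0.0 [0.21588091 0.58638992 0.40395073] [[-0.938, 0.345, -0.0], [0.345, 0.938, -0.001], [-0.0, -0.001, -1.0]] 0.9981433114711371 [ 0.58454046  1.32807705 -0.55839586]
{'mtx': [[396.168, 0.0, 278.613], [0.0, 396.168, 208.555], [0.0, 0.0, 1.0]], 'R': [[-0.019, -0.999, 0.029], [-0.999, 0.018, -0.05], [0.049, -0.03, -0.998]], 't': [-0.015, 0.574, 1.014]}
{'mtx': [[394.142, 0.0, 282.482], [0.0, 394.142, 204.502], [0.0, 0.0, 1.0]], 'R': [[-0.211, 0.977, 0.006], [0.733, 0.162, -0.661], [-0.646, -0.135, -0.751]], 't': [0.131, -0.361, 1.307]}
```

View pics/top0.png

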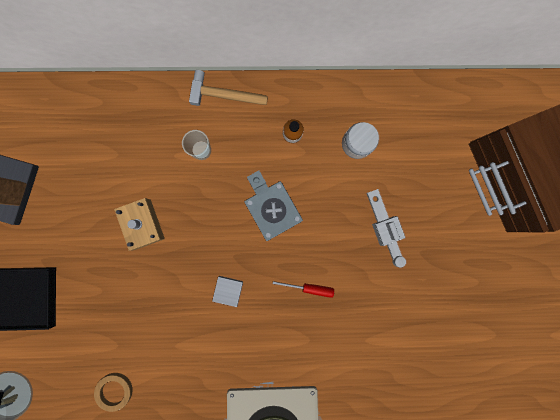

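View pics/scene0.png

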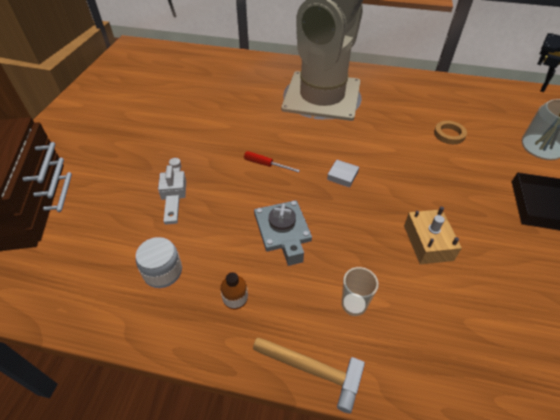

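The top view shows the block's spindle cross at about (274,210) and its lug at (257,180). The handle's hub is at (390,230), with its hole end at (376,197) and knob at (400,262). The pin is at (134,224) in its stand, and the screwdriver, steel block, tumbler, bottle and tin are clear of these. The scene view agrees.

Run:
```python
from h import *
c=imaging.calibration('top')
for n,u,v,z in [('spindle',274,210,.066),('lughole',257,180,.038),('armhole',376,197,.012),('grip',391,230,.068),('knob',400,262,.024),('pin',134,223,.088),('tin',363,137,.075),('bottle',293,127,.085)]:
    print(n,ray(c,u,v,z).round(3))
c=imaging.calibration('wrist'); s,R=st()
print(c['mtx'].round(1).tolist(), (np.array(c['R'])@R).round(3).tolist(), (R.T@(-np.array(c['R']).T@np.ravel(c['t'])-s['tool_pos'])).round(4))
h=ray(imaging.calibration('top'),391,230,.068)
print('tool shift to hub',R.T@(h-s['tool_pos']))
```

```text
spindle [ 0.568 -0.012  0.066]
lughole [0.646 0.029 0.038]
armhole [ 0.6   -0.282  0.012]
grip [ 0.513 -0.301  0.068]
knob [ 0.43  -0.336  0.024]
pin [0.542 0.322 0.088]
tin [ 0.745 -0.236  0.075]
bottle [ 0.769 -0.062  0.085]
[[336.0, 0.0, 276.5], [0.0, 336.0, 214.4], [0.0, 0.0, 1.0]] [[-0.001, 1.0, 0.0], [-0.953, -0.001, -0.304], [-0.304, -0.0, 0.953]] [ 0.0833 -0.0011  0.0199]
tool shift to hub [-0.58553153 -0.72971268  0.33701619]
```

Request:
servo_tool:
  commands:
    - [[-0.397, -0.135, 0.034], 0]
    - [[-0.397, -0.135, 0.034], 0]
    - [[-0.397, -0.135, 0.034], 0]
    - [[-0.397, -0.135, 0.034], 0]
    - [[-0.397, -0.135, 0.034], 0]
    - [[-0.397, -0.135, 0.034], 0]
    - [[-0.397, -0.135, 0.034], 0]
    - [[-0.397, -0.135, 0.034], 0]
    - [[-0.397, -0.135, 0.034], 0]
    - [[-0.397, -0.135, 0.034], 0]

```text
time_s: 0.93
tool_pos: [0.5399, 0.3236, 0.3707]
orientation: [0.175, 0.984, -0.0, -0.0]
force: [0.1, 0.2, 0.6]
opening: 1.0
```

```bash
cat >> h.py <<'E'
def goto(xyz,head,s=None):
    "tool shift (m) and turn (deg) to TCP xyz, tool x heading (deg, from above)"
    s,R=st(); h=np.degrees(np.arctan2(R[1,0],R[0,0]))
    d=R.T@(np.array(xyz)-s['tool_pos']); t=-((head-h+180)%360-180)
    print('shift',d.round(4),'turn',round(t,2),'head',h.round(2),'pos',np.round(s['tool_pos'],4),'t',s['time_s'],'n',np.linalg.norm(d)/.0417,abs(t)/7.16)
E
python3 - <<'E'
from h import *
import pickle
im,c=cap('wrist','w_pin'); pickle.dump(c,open('w_pin.pkl','wb'))
goto([.568,-.012,.36],160-70)
s,R=st();print(s['joint_positions'])
E
```

```text
shift [-0.1366 -0.2987  0.0115] turn 69.23 head 159.23 pos [0.5461 0.3157 0.3698] t 0.9833 n 7.880699567418025 9.66939638613142
[-0.7254022   0.3625255   0.16396727  1.5019999  -0.05457267  1.28250193
  0.6519756 ]
```

View pics/w_pin.png

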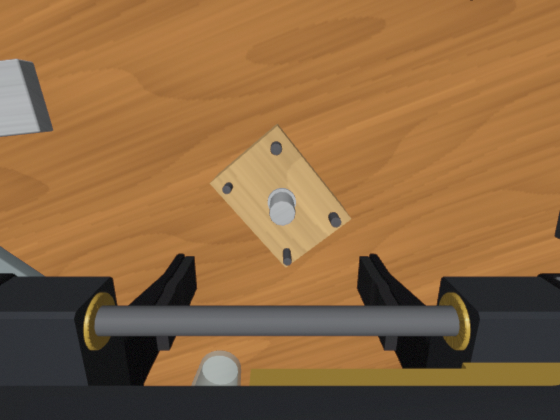

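The pin's grip top is at about (282,213). The stand's top corners are at (277,126), (350,218), (287,266) and (210,183), and nothing crowds the pin except the corner punches.

Run:
```python
from h import *
import pickle
c=pickle.load(open('w_pin.pkl','rb'))
print(ray(c,282,213,.088),ray(c,282,194,.054))
q=[ray(c,u,v,.05) for u,v in [(277,126),(350,218),(287,266),(210,183)]]
for i in range(4):
    d=q[(i+1)%4]-q[i]; print(np.linalg.norm(d[:2]).round(4),np.degrees(np.arctan2(d[1],d[0])).round(1))
print(np.mean(q,0))
```

```text
[0.54048628 0.32682724 0.088     ] [0.53368751 0.32984499 0.054     ]
0.1086 19.1
0.0773 -69.9
0.1097 -159.9
0.0792 109.3
[0.54057678 0.32714703 0.05      ]
```

Request:
servo_tool:
  commands:
    - [[-0.137, -0.299, 0.012], 7]
    - [[-0.137, -0.299, 0.012], 14]
    - [[-0.137, -0.299, 0.012], 21]
    - [[-0.137, -0.299, 0.012], 28]
    - [[-0.137, -0.299, 0.012], 35]
    - [[-0.137, -0.299, 0.012], 42]
    - [[-0.137, -0.299, 0.012], 49]
    - [[-0.137, -0.299, 0.012], 56]
    - [[-0.137, -0.299, 0.012], 63]
    - [[-0.137, -0.299, 0.012], 69]

```text
time_s: 1.82
tool_pos: [0.5637, -0.0059, 0.3589]
orientation: [0.706, 0.708, -0.0, 0.0]
force: [0.2, 1.9, 0.3]
opening: 0.999
```

Run:
```python
from h import *
import pickle
im,c=cap('wrist','w_sp'); pickle.dump(c,open('w_sp.pkl','wb'))
goto([.513,-.301,.36],17.6)
```

```text
shift [-0.297  -0.0502 -0.0012] turn 72.28 head 89.88 pos [ 0.5638 -0.0041  0.3588] t 1.8667 n 7.223328244883947 10.095493408331842
```

View pics/w_sp.png

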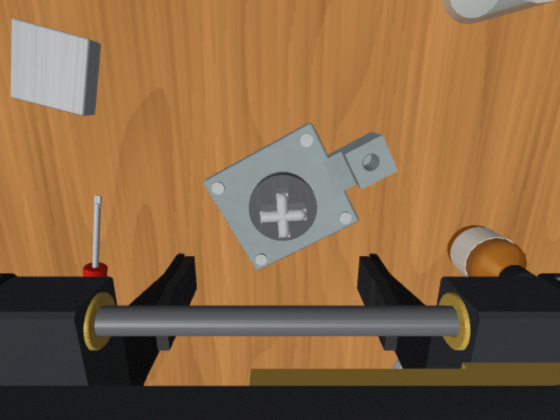

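The spindle's cross is at about (283,215), on its dark collar at (283,207), and turned relative to the block. The lug hole is at (370,161). Next I refine these numerically.

Request:
servo_tool:
  commands:
    - [[-0.29, -0.05, 0.0], 7]
    - [[-0.29, -0.05, 0.0], 14]
    - [[-0.29, -0.05, 0.0], 21]
    - [[-0.29, -0.05, 0.0], 28]
    - [[-0.29, -0.05, 0.0], 35]
    - [[-0.29, -0.05, 0.0], 42]
    - [[-0.29, -0.05, 0.0], 49]
    - [[-0.29, -0.05, 0.0], 56]
    - [[-0.29, -0.05, 0.0], 63]
    - [[-0.29, -0.05, 0.0], 70]

```text
time_s: 2.7
tool_pos: [0.5177, -0.294, 0.3586]
orientation: [0.984, 0.178, -0.0, -0.0]
force: [-0.3, 0.6, -0.9]
opening: 0.997
```

Run:
```python
from h import *
import pickle
im,c=cap('wrist','w_h'); pickle.dump(c,open('w_h.pkl','wb'))
s,R=st(); print(s['time_s'],s['tool_pos'],np.degrees(np.arctan2(R[1,0],R[0,0])),s['joint_positions'].round(2))
c=pickle.load(open('w_sp.pkl','rb')); g=cv2.cvtColor(cv2.imread('pics/w_sp.png'),cv2.COLOR_BGR2GRAY)
# collar
dm=(g<85).astype(np.uint8); roi=np.zeros_like(dm); roi[165:250,240:325]=1
cn=max(cv2.findContours(dm*roi,0,1)[0],key=cv2.contourArea); hull=cv2.convexHull(cn); e=cv2.fitEllipse(hull); print('collar',e, ray(c,*e[0],.04), e[1][0]*0.32/336)
h=cv2.convexHull(cn)[:,0,:]; P=np.array([ray(c,u,v,.04)[:2] for u,v in h]); cc,rr=cv2.minEnclosingCircle(P.astype(np.float32)); print(cc,rr)
# cross top: rectify
v,u=np.nonzero(g>=0); sel=(abs(u-283)<34)&(abs(v-215)<34); u,v=u[sel],v[sel]
for th in (120,150,180,200):
    m=g[v,u]>th; X=np.array([ray(c,a,b,.064)[:2] for a,b in zip(u[m],v[m])]); 
    r=np.linalg.norm(X-X.mean(0),axis=1); X=X[r<.024]; d=X-X.mean(0); z=d[:,0]+1j*d[:,1]
    print(th,len(X),X.mean(0),np.degrees(np.angle((z**4).sum()))/4,abs(z).max())
# lug hole
roi=g[148:174,356:386]; m=(roi<70).astype(np.uint8); M=cv2.moments(m,True); print('hole',M['m00'],M['m10']/M['m00']+356,M['m01']/M['m00']+148,ray(c,M['m10']/M['m00']+356,M['m01']/M['m00']+148,.038))
```

```text
2.75 [ 0.51802884 -0.29329232  0.35853118] 20.07143174076511 [-0.21  0.37  0.81  1.64 -0.28  1.25 -0.56]
collar ((282.5209045410156, 210.0531005859375), (67.88934326171875, 76.45442962646484), 0.8187687397003174) [ 0.56963943 -0.01461226  0.04      ] 0.06465651739211309
(0.5699189305305481, 0.008737237192690372) 0.023746345192193985
120 1251 [ 0.57000702 -0.02192221] -42.882347741060315 0.0245553929086994
150 704 [ 0.56960239 -0.01329594] -4.1365392590284475 0.02764955114345692
180 293 [ 0.56772502 -0.01242035] 3.9515264519887836 0.01741721643213864<stdin>:14: RuntimeWarning: Mean of empty slice.
  ret = ret.dtype.type(ret / rcount)
Traceback (most recent call last):
numpy.exceptions.AxisError: axis 1 is out of bounds for array of dimension 1
```

View pics/w_h.png

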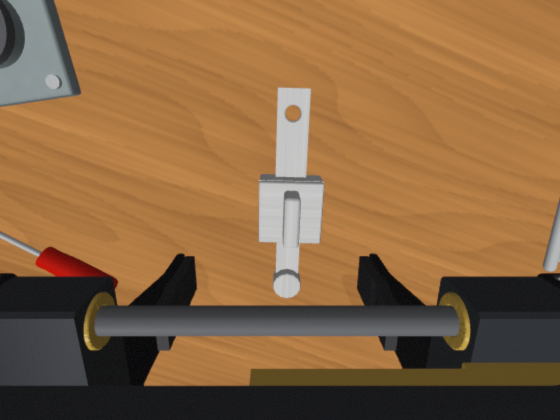

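The handle's arm hole is at (293,114), its hub top spans (260,181) to (321,243), its grip top centre is at about (291,220) and its knob at (287,286).

Run:
```python
from h import *
import pickle
c=pickle.load(open('w_h.pkl','rb'))
a=ray(c,293,114,.012); k=ray(c,287,286,.024); hb=np.mean([ray(c,u,v,.038) for u,v in[(260,181),(323,181),(321,243),(259,243)]],0); g=ray(c,291.5,220,.068)
print('hole',a,'knob',k,'hub',hb,'grip',g)
d=a-k; print('yaw',np.degrees(np.arctan2(d[1],d[0])),np.linalg.norm(d[:2]), 'hubfrom hole', a[:2]-.09*d[:2]/np.linalg.norm(d[:2]))
for p in (hb,g): print(np.linalg.norm((a-p)[:2]),np.degrees(np.arctan2(*(a-p)[[1,0]])))
im=cv2.imread('pics/w_sp.png')[140:250,240:390]; cv2.imwrite('pics/z_sp.png',cv2.resize(im,None,fx=5,fy=5,interpolation=cv2.INTER_CUBIC))
```

```text
hole [ 0.59628505 -0.28241621  0.012     ] knob [ 0.43191813 -0.3392999   0.024     ] hub [ 0.51273981 -0.31151324  0.038     ] grip [ 0.51553224 -0.30986268  0.068     ]
yaw 19.089586340527152 0.17393170653445075 hubfrom hole [ 0.5112343  -0.31185036]
0.08846720094993112 19.202143142197272
0.08528965427798363 18.772002985273595
```

View pics/z_sp.png

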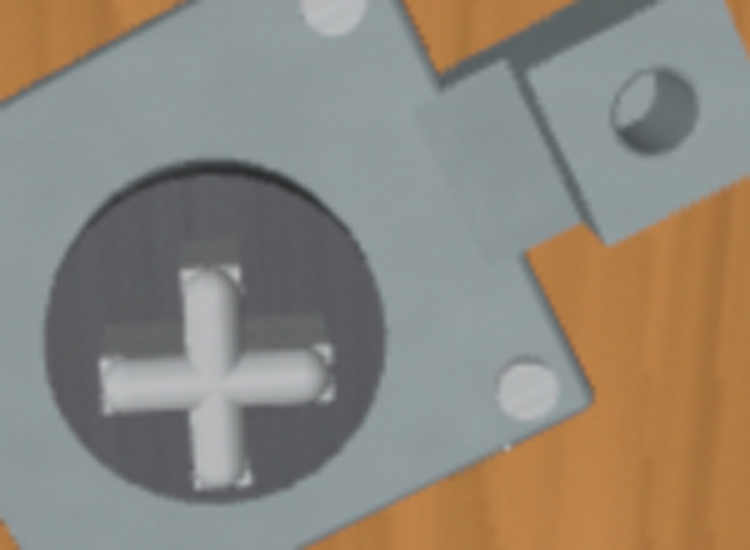

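The zoomed crop shows tooth tips at about (102,387), (332,372), (211,266) and (221,490), the collar's centre at (215,332), and the lug-hole mouth centred at (655,111).

Run:
```python
from h import *
import pickle
c=pickle.load(open('w_sp.pkl','rb'))
f=lambda x,y,z: ray(c,240+(x-2)/5,140+(y-2)/5,z)
L,Rr,U,D=[f(x,y,.063) for x,y in[(102,387),(332,372),(211,266),(221,490)]]
d1=Rr-L;d2=D-U
print([np.degrees(np.arctan2(d[1],d[0])).round(2) for d in(d1,d2)],[np.linalg.norm(d).round(4) for d in (d1,d2)])
print('cross c',np.mean([L,Rr,U,D],0)); C=f(215,332,.04); print('collar',C, np.linalg.norm(f(45,332,.04)-f(387,332,.04)))
H=f(655,111,.038); d=H-C; print('hole',H,np.linalg.norm(d[:2]),np.degrees(np.arctan2(d[1],d[0])))
goto([.513,-.311,.27],19.1)
```

```text
[np.float64(4.04), np.float64(-87.15)] [np.float64(0.0398), np.float64(0.0407)]
cross c [ 0.56958232 -0.01255763  0.063     ]
collar [ 0.56968503 -0.0106829   0.04      ] 0.06339798576160402
hole [0.64820892 0.03011019 0.038     ] 0.08848771953553342 27.451839220418638
shift [-0.0107  0.015   0.0885] turn 0.97 head 20.07 pos [ 0.518  -0.2933  0.3585] t 2.75 n 2.168457318724301 0.13567482412920365
```

Request:
servo_tool:
  commands:
    - [[-0.008, 0.016, 0.088], 1]
    - [[-0.008, 0.016, 0.088], 1]
    - [[-0.008, 0.016, 0.088], 1]
    - [[-0.008, 0.016, 0.088], 1]
    - [[-0.008, 0.016, 0.088], 1]
    - [[-0.008, 0.016, 0.088], 1]
  gripper: 0.05

```text
time_s: 3.25
tool_pos: [0.517, -0.3112, 0.2733]
orientation: [0.985, 0.173, 0.001, 0.001]
force: [1.0, -0.4, 0.6]
opening: 0.641
```

Run:
```python
from h import *
goto([.5125,-.3113,.224],19.1)
```

```text
shift [-0.0044 -0.0015  0.0493] turn 0.8 head 19.9 pos [ 0.517  -0.3112  0.2733] t 3.25 n 1.1869003391599222 0.11182203818730406
```

Request:
servo_tool:
  commands:
    - [[-0.004, -0.0015, 0.02], 0.8]
    - [[-0.004, -0.0015, 0.036], 0.8]
    - [[-0.004, -0.0015, 0.046], 0.8]
    - [[-0.004, -0.0015, 0.049], 0.8]
    - [[-0.004, -0.0015, 0.049], 0.8]
    - [[-0.004, -0.0015, 0.049], 0.8]

```text
time_s: 3.75
tool_pos: [0.5124, -0.3113, 0.2232]
orientation: [0.986, 0.165, 0.001, 0.0]
force: [-0.4, -0.2, -0.1]
opening: 0.581
```

Request:
servo_tool:
  commands:
    - [[0, 0, 0], 0]
    - [[0, 0, 0], 0]
    - [[0, 0, 0], 0]
    - [[0, 0, 0], 0]
    - [[0, 0, 0], 0]
    - [[0, 0, 0], 0]
  gripper: 0.0
  newtons: 40

```text
time_s: 4.25
tool_pos: [0.5119, -0.3111, 0.2221]
orientation: [0.986, 0.165, 0.0, -0.0]
force: [0.3, 0.7, -0.9]
opening: 0.203
```

Request:
servo_tool:
  commands:
    - [[0, 0, 0], 0]
    - [[0, 0, 0], 0]
    - [[0, 0, 0], 0]
    - [[0, 0, 0], 0]

```text
time_s: 4.58
tool_pos: [0.5119, -0.3109, 0.222]
orientation: [0.986, 0.165, -0.0, -0.0]
force: [-2.4, 2.6, 3.1]
opening: 0.16
```

Request:
servo_tool:
  commands:
    - [[0, 0, -0.01], 0]
    - [[0, 0, -0.03], 0]
    - [[0, 0, -0.06], 0]
    - [[0, 0, -0.09], 0]
    - [[0, 0, -0.11], 0]
    - [[0, 0, -0.11], 0]
    - [[0, 0, -0.11], 0]
    - [[0, 0, -0.11], 0]

```text
time_s: 5.25
tool_pos: [0.5115, -0.3108, 0.3308]
orientation: [0.986, 0.165, -0.001, -0.001]
force: [0.1, 0.8, -5.1]
opening: 0.159
```

Run:
```python
from h import *
import pickle
im,c=cap('wrist','w_g'); pickle.dump((c,st()),open('w_g.pkl','wb'))
goto([.5695,-.0115,.334],3.5)
```

```text
shift [ 0.1522 -0.2641 -0.0034] turn 15.49 head 18.99 pos [ 0.5115 -0.3107  0.3304] t 5.3 n 7.310065791441092 2.163072359498698
```

View pics/w_g.png

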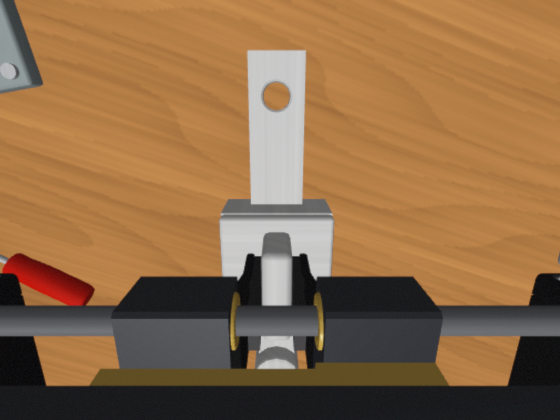

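The handle is held level and straight: the arm hole is at (276,96), and the tip edge runs (248,51) to (305,51).

Run:
```python
from h import *
import pickle
c,(s,R)=pickle.load(open('w_g.pkl','rb')); z=s['tool_pos'][2]-.222+.012
T=lambda u,v,z: (R.T@(ray(c,u,v,z)-s['tool_pos'])).round(4)
print('hole',T(276,96,z),'tip',T(248,51,z),T(305,51,z),'arm root',T(250,198,z),T(303,198,z),'hub front top edge',T(220,216,z+.026),T(332,216,z+.026))
```

```text
hole [0.0901 0.0015 0.2098] tip [ 0.112  -0.0129  0.2098] [0.112  0.0164 0.2098] arm root [ 0.0337 -0.0138  0.21  ] [0.0337 0.0172 0.2099] hub front top edge [ 0.0311 -0.0274  0.184 ] [0.0311 0.0303 0.1839]
```

Request:
servo_tool:
  commands:
    - [[0.152, -0.264, -0.003], 2]
    - [[0.152, -0.264, -0.003], 4]
    - [[0.152, -0.264, -0.003], 6]
    - [[0.152, -0.264, -0.003], 8]
    - [[0.152, -0.264, -0.003], 11]
    - [[0.152, -0.264, -0.003], 15.5]
    - [[0.152, -0.264, -0.003], 15.5]
    - [[0.152, -0.264, -0.003], 15.5]
    - [[0.152, -0.264, -0.003], 15.5]
    - [[0.152, -0.264, -0.003], 15.5]

```text
time_s: 6.13
tool_pos: [0.5695, -0.0108, 0.3336]
orientation: [0.999, 0.032, -0.001, 0.0]
force: [-0.8, -1.6, -3.6]
opening: 0.155
```

Request:
servo_tool:
  commands:
    - [[0, 0, 0.02], 0]
    - [[0, 0, 0.02], 0]
    - [[0, 0, 0.02], 0]
    - [[0, 0, 0.02], 0]
    - [[0, 0, 0.02], 0]

```text
time_s: 6.55
tool_pos: [0.5698, -0.0127, 0.3157]
orientation: [1.0, 0.03, 0.0, -0.0]
force: [0.7, 0.6, -3.7]
opening: 0.155
```

Run:
```python
from h import *
goto([.5695,-.0115,.30],3.5)
```

```text
shift [-0.0003 -0.0013  0.0157] turn -0.07 head 3.43 pos [ 0.5698 -0.0127  0.3157] t 6.55 n 0.377331014311476 0.010101774175771015
```

Request:
servo_tool:
  commands:
    - [[-0.0015, -0.001, 0.01], 0]
    - [[-0.0015, -0.001, 0.02], 0]
    - [[-0.0015, -0.001, 0.02], 0]
    - [[-0.0015, -0.001, 0.02], 0]
    - [[-0.0015, -0.001, 0.02], 0]
    - [[-0.0015, -0.001, 0.02], 0]
    - [[-0.0015, -0.001, 0.02], 0]

```text
time_s: 7.13
tool_pos: [0.5683, -0.0112, 0.2954]
orientation: [1.0, 0.03, 0.0, -0.0]
force: [0.1, 0.2, -4.1]
opening: 0.156
```

Request:
servo_tool:
  commands:
    - [[0, 0, 0.003], 0]
    - [[0, 0, 0.006], 0]
    - [[0, 0, 0.009], 0]
    - [[0, 0, 0.012], 0]
    - [[0, 0, 0.014], 0]
    - [[0, 0, 0.014], 0]

```text
time_s: 7.63
tool_pos: [0.568, -0.0111, 0.2805]
orientation: [1.0, 0.03, -0.0, 0.0]
force: [-0.4, 0.2, -4.0]
opening: 0.156
```

Underside at about 58 mm with no contact force, so the teeth are entering. I keep going down.

Request:
servo_tool:
  commands:
    - [[0, 0, 0.003], 0]
    - [[0, 0, 0.006], 0]
    - [[0, 0, 0.009], 0]
    - [[0, 0, 0.012], 0]
    - [[0, 0, 0.015], 0]
    - [[0, 0, 0.017], 0]
    - [[0, 0, 0.0185], 0]
    - [[0, 0, 0.0195], 0]
    - [[0, 0, 0.0195], 0]

```text
time_s: 8.38
tool_pos: [0.5682, -0.0112, 0.2619]
orientation: [1.0, 0.03, -0.0, -0.0]
force: [-2.0, 0.5, 0.3]
opening: 0.158
```

Request:
servo_tool:
  commands:
    - [[0, 0, 0.001], -3]
    - [[0, 0, 0.001], -6]
    - [[0, 0, 0.001], -9]
    - [[0, 0, 0.001], -12]
    - [[0, 0, 0.001], -15]
    - [[0, 0, 0.001], -18]
    - [[0, 0, 0.001], -21]
    - [[0, 0, 0.001], -24]
    - [[0, 0, 0.001], -24]
    - [[0, 0, 0.001], -24]

```text
time_s: 9.22
tool_pos: [0.5682, -0.0116, 0.2618]
orientation: [0.971, 0.238, 0.0, -0.0]
force: [-7.6, -0.3, 11.8]
opening: 0.16
```

Request:
servo_tool:
  commands:
    - [[0, 0, 0.0], 0]
    - [[0, 0, 0], 0]
    - [[0, 0, 0], 0]

```text
time_s: 9.47
tool_pos: [0.5682, -0.0116, 0.2618]
orientation: [0.971, 0.237, 0.0, -0.0]
force: [-8.2, -0.8, 11.3]
opening: 0.157
```

Run:
```python
from h import *
import pickle
im,c=cap('wrist','w_t'); pickle.dump((c,st()),open('w_t.pkl','wb'))
goto([.568,-.0112,.334],27.5)
cv2.imwrite('pics/z_t.png',np.hstack([cv2.resize(im[60:160,220:340,::-1],None,fx=3.5,fy=3.5,interpolation=cv2.INTER_CUBIC),cv2.resize(im[:350,130:430,::-1],(300,350))]))
```

```text
shift [-0.     -0.0004 -0.0722] turn -0.03 head 27.47 pos [ 0.5682 -0.0115  0.2618] t 9.5167 n 1.7315590543817914 0.0047856731183560375
```

View pics/z_t.png

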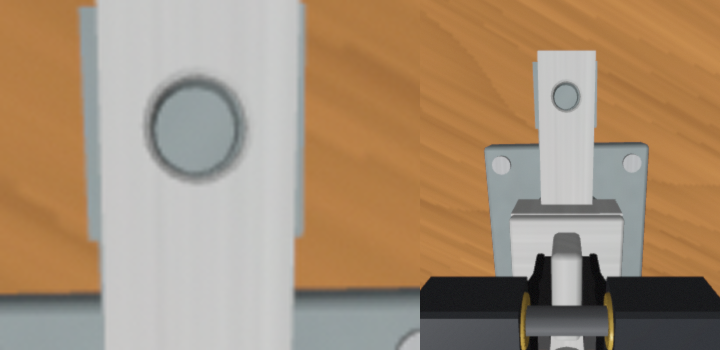

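The arm sits centred over the lug, with about 17 and 7 zoomed px of lug showing either side. Through the arm hole, centred at (196,128) in the zoom, I see a concentric grey disc with a dark wall ring. I check numerically whether that disc is the floor of the locking hole.

Run:
```python
from h import *
import pickle
c,(s,R)=pickle.load(open('w_t.pkl','rb'))
ex=R[:,0].copy(); ey=R[:,1]; H=s['tool_pos']+.0901*ex+.0015*ey
for z in(.052,.040,.038,.008):
    P=H.copy(); P[2]=z; a,b=proj(c,P-.0075*ey),proj(c,P+.0075*ey); print(z,proj(c,P).round(1),np.linalg.norm(b-a).round(1), proj(c,P-.0075*ex).round(1),proj(c,P+.0075*ex).round(1))
g=cv2.imread('pics/w_t.png',0); print(g[97,255:300]); print(g[78:116,276])
f=lambda u,v,z:ray(c,u,v,z)
# lug edges at z=.038, full px
l=f(220+88/3.5,60+128/3.5,.038); r=f(220+302/3.5,60+128/3.5,.038); print('lug mid tool', R.T@((l+r)/2-s['tool_pos']), np.linalg.norm(l-r))
```

```text
0.052 [276.5  95.4] 28.1 [276.5 110.2] [276.5  80.3]
0.04 [276.6  96.1] 26.4 [276.6 110. ] [276.5  81.9]
0.038 [276.6  96.2] 26.2 [276.6 109.9] [276.6  82.2]
0.008 [276.6  97.6] 22.8 [276.6 109.5] [276.6  85.4]
[198 198 198 198 197 194 154 140  96 130 152 155 154 155 156 157 157 158
 157 158 157 157 158 158 158 157 157 157 156 156 154 150 103 127 139 158
 185 195 199 197 200 201 202 202 201]
[195 186 180 150 126 105 111 141 153 157 156 156 157 157 157 158 157 157
 158 157 158 158 157 157 157 156 156 156 156 156 151 121 125 146 167 195
 197 198]
lug mid tool [0.08981409 0.00111297 0.22383346] 0.0350355679719591
```

The grey disc is 23 px across, which matches the locking hole's floor (22.8 px). It is concentric to within about 1 mm, so the holes are in line. I release the handle and move to the pin.

Request:
servo_tool:
  commands:
    - [[0, 0, -0.002], 0]
    - [[0, 0, -0.002], 0]
    - [[0, 0, -0.002], 0]
    - [[0, 0, -0.002], 0]
    - [[0, 0, -0.002], 0]
    - [[0, 0, -0.002], 0]
  gripper: 0.05

```text
time_s: 10.02
tool_pos: [0.5682, -0.0111, 0.2625]
orientation: [0.971, 0.238, -0.0, -0.0]
force: [0.9, 0.5, 0.0]
opening: 0.515
```

Request:
servo_tool:
  commands:
    - [[0, 0, -0.015], 0]
    - [[0, 0, -0.04], 0]
    - [[0, 0, -0.07], 0]
    - [[0, 0, -0.08], 0]
    - [[0, 0, -0.08], 0]
    - [[0, 0, -0.08], 0]

```text
time_s: 10.52
tool_pos: [0.5682, -0.011, 0.3425]
orientation: [0.971, 0.238, 0.0, -0.0]
force: [0.3, 0.3, -0.3]
opening: 0.574
```

Run:
```python
from h import *
import pickle
im,c=cap('wrist','w_r'); pickle.dump((c,st()),open('w_r.pkl','wb'))
goto([.540,.326,.34],109.5)
cv2.imwrite('pics/z_r.png',np.hstack([im[:,:,::-1]]))
```

```text
shift [ 0.1308 -0.3118  0.0018] turn -82.0 head 27.5 pos [ 0.5679 -0.0109  0.3417] t 10.5667 n 8.10804338032551 11.45217679491869
```

View pics/z_r.png

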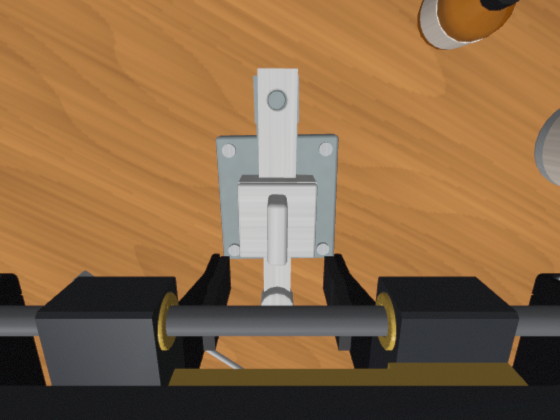

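The handle stayed put on release, with its arm hole at (277,100) still over the lug. Next is the pin.

Request:
servo_tool:
  commands:
    - [[0.131, -0.312, 0.002], 2]
    - [[0.131, -0.312, 0.002], 4]
    - [[0.131, -0.312, 0.002], 6]
    - [[0.131, -0.312, 0.002], 8]
    - [[0.131, -0.312, 0.002], 8]
    - [[0.131, -0.312, 0.002], 8]
    - [[0.131, -0.312, 0.002], 8]
    - [[0.131, -0.312, 0.002], 8]
    - [[0.131, -0.312, 0.002], 8]
    - [[0.131, -0.312, 0.002], 8]

```text
time_s: 11.4
tool_pos: [0.5386, 0.33, 0.3381]
orientation: [0.985, 0.172, -0.002, 0.0]
force: [0.2, -0.6, -0.6]
opening: 0.581
```

Request:
servo_tool:
  commands:
    - [[0, 0, 0.03], 0]
    - [[0, 0, 0.03], 0]
    - [[0, 0, 0.03], 0]
    - [[0, 0, 0.03], 0]
    - [[0, 0, 0.03], 0]

```text
time_s: 11.82
tool_pos: [0.5409, 0.3255, 0.3117]
orientation: [0.986, 0.169, 0.001, -0.0]
force: [-0.2, 0.5, -0.1]
opening: 0.575
```

Run:
```python
from h import *
import pickle
im,c=cap('wrist','w_p2'); s,R=st(); pickle.dump((c,(s,R)),open('w_p2.pkl','wb'))
print(s['joint_positions'].round(2))
g=cv2.cvtColor(im,cv2.COLOR_RGB2HSV); m=((g[:,:,1]<40)&(g[:,:,2]>110)).astype(np.uint8)
p=proj(c,[.540,.326,.088]); print(p)
x,y=p.astype(int); m2=np.zeros_like(m); m2[y-40:y+40,x-40:x+40]=m[y-40:y+40,x-40:x+40]
for k in cv2.findContours(m2,0,1)[0]:
    if cv2.contourArea(k)>60: print(cv2.boundingRect(k),cv2.contourArea(k))
goto([.540,.326,.24],19.5)
cv2.imwrite('pics/z_p2.png',cv2.resize(im[y-70:y+70,x-100:x+100,::-1],None,fx=3,fy=3,interpolation=cv2.INTER_CUBIC)); print(x-100,y-70)
```

```text
[-1.03  0.45  0.55  1.59 -0.25  1.18 -1.67]
[273.10544068 243.57330864]
(256, 208, 35, 49) 898.5
shift [-0.0008 -0.0006  0.0718] turn -0.06 head 19.44 pos [0.5409 0.3257 0.3118] t 11.8667 n 1.721230181363562 0.008411360885523116
173 173
```

View pics/z_p2.png

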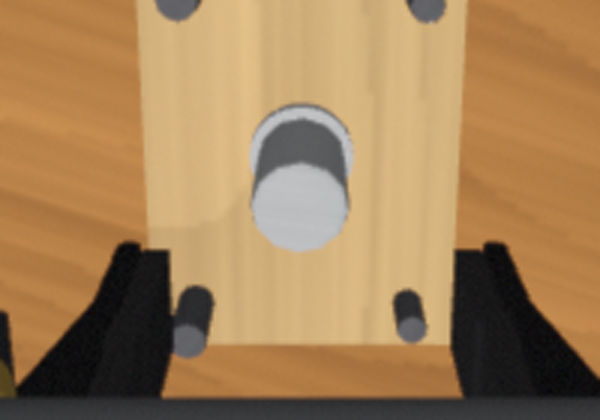

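The pin's grip top is at about (300,207) in the crop, or (273,241.7) in full pixels. The punches are clear of the two finger lanes.

Run:
```python
from h import *
import pickle
c,(s,R)=pickle.load(open('w_p2.pkl','rb'))
p=ray(c,273,241.7,.088); print(p, R.T@(p-s['tool_pos']))
```

```text
[0.54122686 0.32650066 0.088     ] [ 0.00031126 -0.00054441  0.22377042]
```

Request:
servo_tool:
  commands:
    - [[0, -0.0005, 0.025], 0]
    - [[0, -0.0005, 0.045], 0]
    - [[0, -0.0005, 0.06], 0]
    - [[0, -0.0005, 0.069], 0]
    - [[0, -0.0005, 0.072], 0]
    - [[0, -0.0005, 0.072], 0]
    - [[0, -0.0005, 0.072], 0]

```text
time_s: 12.45
tool_pos: [0.5406, 0.3267, 0.2397]
orientation: [0.986, 0.169, 0.001, -0.0]
force: [-0.0, -0.0, 0.7]
opening: 0.574
```

Request:
servo_tool:
  commands:
    - [[0, 0, 0], 0]
    - [[0, 0, 0], 0]
    - [[0, 0, 0], 0]
    - [[0, 0, 0], 0]
    - [[0, 0, 0], 0]
    - [[0, 0, 0], 0]
    - [[0, 0, 0], 0]
  gripper: 0.0
  newtons: 25

```text
time_s: 13.03
tool_pos: [0.5401, 0.327, 0.2388]
orientation: [0.986, 0.169, 0.0, -0.0]
force: [-0.4, 0.7, 2.3]
opening: 0.243
```

Request:
servo_tool:
  commands:
    - [[0, 0, 0], 0]
    - [[0, 0, -0.01], 0]
    - [[0, 0, -0.03], 0]
    - [[0, 0, -0.06], 0]
    - [[0, 0, -0.09], 0]
    - [[0, 0, -0.11], 0]
    - [[0, 0, -0.12], 0]
    - [[0, 0, -0.12], 0]
    - [[0, 0, -0.12], 0]

```text
time_s: 13.78
tool_pos: [0.5401, 0.3263, 0.358]
orientation: [0.986, 0.169, -0.0, 0.0]
force: [-0.5, -1.0, -2.5]
opening: 0.244
```

Run:
```python
from h import *
import pickle
c,(s,R)=pickle.load(open('w_r.pkl','rb'))
p=ray(c,277,100,.052); print('arm hole from w_r',p, R.T@(p-s['tool_pos']))
im=cv2.imread('pics/w_r.png'); g=im[85:116,262:293,0].astype(int); print(g[15])
goto([.648,.030,.36],27.5)
```

```text
arm hole from w_r [0.64829969 0.02858264 0.052     ] [0.08976711 0.00222217 0.28960953]
[199 199 198 196 177 151 144 157 160 161 161 162 162 162 162 162 163 163
 161 160 160 159 154 121 148 171 189 198 199 202 203]
shift [ 0.0029  0.3154 -0.002 ] turn -8.02 head 19.48 pos [0.5401 0.3263 0.358 ] t 13.7833 n 7.563419901630887 1.1203151786078702
```

Request:
servo_tool:
  commands:
    - [[0.003, 0.315, 0], -2]
    - [[0.003, 0.315, 0], -4]
    - [[0.003, 0.315, 0], -6]
    - [[0.003, 0.315, 0], -8]
    - [[0.003, 0.315, 0], -8]
    - [[0.003, 0.315, 0], -8]
    - [[0.003, 0.315, 0], -8]
    - [[0.003, 0.315, 0], -8]
    - [[0.003, 0.315, 0], -8]
    - [[0.003, 0.315, 0], -8]

```text
time_s: 14.62
tool_pos: [0.6479, 0.0284, 0.3564]
orientation: [0.972, 0.236, -0.002, 0.0]
force: [0.6, 0.4, -2.2]
opening: 0.244
```

Request:
servo_tool:
  commands:
    - [[0, 0, 0.02], 0]
    - [[0, 0, 0.04], 0]
    - [[0, 0, 0.055], 0]
    - [[0, 0, 0.055], 0]
    - [[0, 0, 0.055], 0]
    - [[0, 0, 0.055], 0]
    - [[0, 0, 0.055], 0]
    - [[0, 0, 0.055], 0]

```text
time_s: 15.28
tool_pos: [0.6483, 0.0308, 0.3046]
orientation: [0.971, 0.238, 0.001, -0.0]
force: [0.3, -0.5, -1.5]
opening: 0.245
```

Run:
```python
from h import *
import pickle
im,c=cap('wrist','w_q'); s,R=st(); pickle.dump((c,(s,R)),open('w_q.pkl','wb'))
goto([.648,.0298,.295],27.5)
y=160;x=190
cv2.imwrite('pics/z_q.png',cv2.resize(im[y:y+150,x:x+180,::-1],None,fx=4,fy=4,interpolation=cv2.INTER_CUBIC))
```

```text
shift [-0.0007  0.0007  0.0094] turn -0.01 head 27.49 pos [0.6483 0.0307 0.3044] t 15.3333 n 0.22764613397439776 0.0011536841429216878
```

View pics/z_q.png

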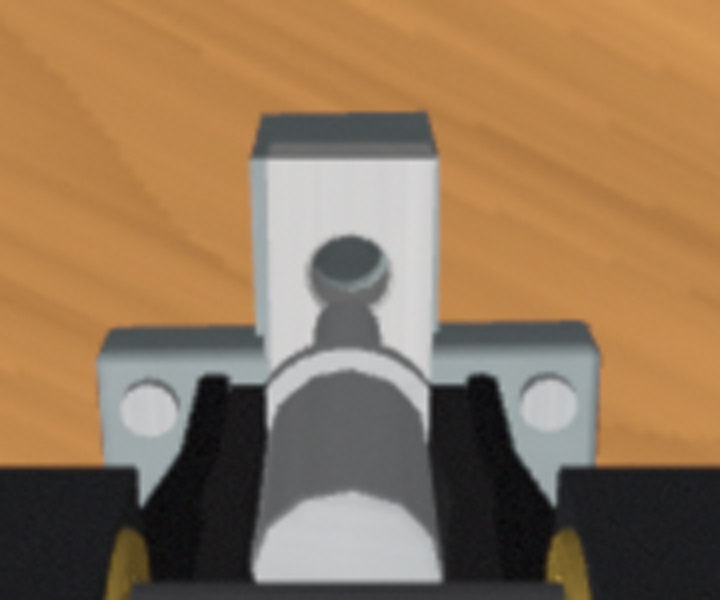

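The arm-hole mouth is at about (349,274) in the crop. The pin's shank and collar are in line with it laterally at x 347–349. I check the fore-aft offset.

Run:
```python
from h import *
import pickle
c,(s,R)=pickle.load(open('w_q.pkl','rb')); tp=s['tool_pos']
px=lambda x,y:(190+(x-1.5)/4,160+(y-1.5)/4)
T=lambda P:(R.T@(P-tp)).round(4)
for n,(x,y),z in[('holeC',(349,274),.052),('hole far',(349,235),.052),('tip edge',(343,157),.052),('collar far edge',(349,345),tp[2]-.1848),('foot far edge',(347,298),tp[2]-.2288),('griptop far',(349,370),tp[2]-.1508-.034*0)]:
    print(n,T(ray(c,*px(x,y),z)))
P=tp+R@[0,0,.2288]; u,v=proj(c,P); print('foot pred crop',(u-190)*4+1.5,(v-160)*4+1.5)
```

```text
holeC [-0.0008  0.0017  0.2524]
hole far [0.0067 0.0017 0.2525]
tip edge [0.0215 0.0006 0.2525]
collar far edge [0.0139 0.0017 0.1848]
foot far edge [0.0036 0.0014 0.2288]
griptop far [0.0256 0.0016 0.1508]
foot pred crop 338.82769389851524 317.9662885720345
```

Request:
servo_tool:
  commands:
    - [[-0.0012, 0, 0], 0]
    - [[-0.0012, 0, 0.004], 0]
    - [[-0.0012, 0, 0.01], 0]
    - [[-0.0012, 0, 0.016], 0]
    - [[-0.0012, 0, 0.022], 0]
    - [[-0.0012, 0, 0.028], 0]
    - [[-0.0012, 0, 0.03], 0]
    - [[-0.0012, 0, 0.03], 0]
    - [[-0.0012, 0, 0.03], 0]

```text
time_s: 16.08
tool_pos: [0.6471, 0.03, 0.2735]
orientation: [0.971, 0.238, -0.0, -0.0]
force: [0.5, -0.6, -1.6]
opening: 0.246
```

No contact with the foot 7 mm below the arm's top. I continue into the lug.

Request:
servo_tool:
  commands:
    - [[0, 0, 0.004], 0]
    - [[0, 0, 0.008], 0]
    - [[0, 0, 0.012], 0]
    - [[0, 0, 0.016], 0]
    - [[0, 0, 0.02], 0]
    - [[0, 0, 0.024], 0]
    - [[0, 0, 0.027], 0]
    - [[0, 0, 0.029], 0]
    - [[0, 0, 0.029], 0]

```text
time_s: 16.83
tool_pos: [0.6469, 0.0301, 0.244]
orientation: [0.971, 0.238, -0.0, -0.0]
force: [-0.8, 0.1, -2.0]
opening: 0.243
```

Request:
servo_tool:
  commands:
    - [[0, 0, 0.001], 0]
    - [[0, 0, 0.002], 0]
    - [[0, 0, 0.003], 0]
    - [[0, 0, 0.0038], 0]
    - [[0, 0, 0.0038], 0]
    - [[0, 0, 0.0038], 0]

```text
time_s: 17.33
tool_pos: [0.6471, 0.0301, 0.2409]
orientation: [0.971, 0.238, 0.0, -0.0]
force: [0.8, -0.2, -1.4]
opening: 0.247
```

Request:
servo_tool:
  commands:
    - [[0, 0, 0], 0]
    - [[0, 0, 0], 0]
    - [[0, 0, 0], 0]
    - [[0, 0, 0], 0]
    - [[0, 0, 0], 0]
    - [[0, 0, 0], 0]
  gripper: 0.05

```text
time_s: 17.83
tool_pos: [0.6471, 0.0301, 0.2408]
orientation: [0.971, 0.238, 0.0, -0.0]
force: [-0.8, 0.2, -0.7]
opening: 0.553
```

Request:
servo_tool:
  commands:
    - [[0, 0, -0.01], 0]
    - [[0, 0, -0.03], 0]
    - [[0, 0, -0.06], 0]
    - [[0, 0, -0.1], 0]
    - [[0, 0, -0.13], 0]
    - [[0, 0, -0.14], 0]
    - [[0, 0, -0.14], 0]
    - [[0, 0, -0.14], 0]

```text
time_s: 18.5
tool_pos: [0.647, 0.03, 0.3811]
orientation: [0.971, 0.238, 0.0, -0.0]
force: [0.2, -0.5, -1.3]
opening: 0.573
```

Run:
```python
from h import *
import pickle
im,c=cap('wrist','w_f'); s,R=st(); print(s['time_s'],s['tool_pos'],s['force'])
a,_=cap('scene','scene1'); cap('top','top1')
for z in(.09,.092,.096): 
    P=np.array([.6478,.030,z]); print(z,proj(c,P).round(1))
w=cv2.resize(im[130:330,180:380,::-1],(420,420),interpolation=cv2.INTER_CUBIC)
b=cv2.resize(a[180:290,230:330,::-1],(380,420),interpolation=cv2.INTER_CUBIC)
cv2.imwrite('pics/z_f.png',np.hstack([w,b]))
```

```text
18.55 [0.64676298 0.03020469 0.37990161] [-0.00237677 -0.3500169  -1.1173079 ]
0.09 [275.3 210.8]
0.092 [275.3 211.5]
0.096 [275.3 213. ]
```

View pics/z_f.png

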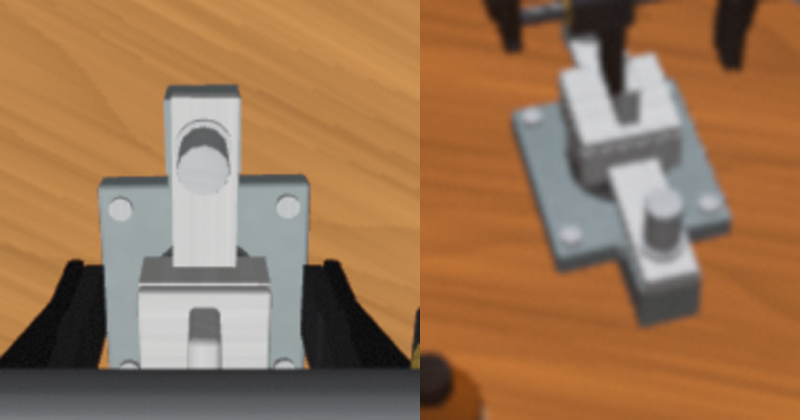

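The pin stands upright with its collar flat on the arm, and the arm lies on the lug. The hub sits on the spindle collar with no gap, and the gripper is clear. I hand in.

Run:
```python
from h import *
a,b=cv2.imread('pics/top0.png').astype(int),cv2.imread('pics/top1.png').astype(int)
d=abs(a-b).max(2)>40
for n,(u,v) in dict(stand=(138,240),tumbler=(196,145),bottle=(293,130),tin=(361,140),steel=(228,292),screwdriver=(310,290)).items(): print(n,d[v-15:v+15,u-15:u+15].sum())
print(job.job_done())
```

```text
stand 50
tumbler 170
bottle 414
tin 0
steel 844
screwdriver 0
the job is handed in; nothing more can be done
None
```

Run:
```python
import cv2
a,b=[cv2.imread(f'pics/scene{i}.png').astype(int) for i in(0,1)]
d=abs(a-b).max(2)>40
for n,(u,v) in dict(stand=(432,236),tumbler=(358,290),bottle=(234,290),tin=(158,262),steel=(343,173),screwdriver=(270,161)).items(): print(n,d[v-15:v+15,u-15:u+15].sum())
```

```text
stand 151
tumbler 0
bottle 0
tin 0
steel 416
screwdriver 841
```

The job is done and handed in at about 18.6 s of the 67 s allowed, with the handle home and locked by the pin.

- **Handle:** I gripped it by its upright grip and slid it onto the spindle teeth. It went down without contact until the tool height matched the collar seat (0.262 m, as expected), with the force rising only there. I then turned it about 24° to bring the long arm over the lug.
- **Hole alignment:** Through the arm hole I could see the floor of the locking hole, concentric to about 1 mm.
- **Pin:** It went through both holes with no side load, down to the expected home height (0.241 m against 0.2408 m), and I let go. The last wrist and scene pictures show it upright with its collar on the arm, and the gripper clear.
- **Camera disagreement:** The wrist camera read held parts about 1.5 mm off along the jaw direction. I aligned the pin and hole relative to each other to cancel this.
- **Other objects:** Comparing pictures from before and after, the tin is unchanged in both fixed views. The tumbler and bottle are unchanged in the scene view, and the screwdriver in the top view.
- **Not confirmed:** The steel block's area differs in both views, probably because the arm now covers it. The gripper never went down near the block, but I could not confirm from the pictures that it stayed put.

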